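Post the out-of-date spice jar through the locking flap of the waste bin

ROBOT

A 6-joint arm with a two-finger parallel gripper is mounted at the origin on a cart in front of the work surface, level with it; the furniture and walls round the work are solid. World frame = base frame: x ahead of the robot, y to its left, z up, the work surface at z = 0. Lengths are in m, angles in degrees, forces in N, time in s.
With the tool pointing down it reaches from about 0.375 to 0.9 m from the base axis. Payload 3.1 kg.
Tool frame: the origin (TCP) lies on the centre line of the jaws, within the pads' length; the fingertips stand 25 mm ahead of it and the grasp point (between the pads) lies 6 mm ahead of it; y points along the fingers, x is the direction in which the jaws open and shut, and the axes are right-handed (so a half turn about y gives the same grasp; the last joint's range is limited). The gripper opens to 87 mm and grips with 3 to 60 N. Pads are 19 mm wide; open, the fingers measure 117 mm over their backs; the gripper's body (75 mm by 190 mm) begins 51 mm behind the grasp point.
Start: joints at [-77.034, 30.224, 82.088, -0, 67.689, -10.227], TCP at [0.246, -0.574, 0.248] pointing down, gripper open.
Joint ranges: [-176.69, 176.69], [-43.24, 126.21], [12.49, 139.97], [-82, 262], [0, 151.66], [-163.58, 163.58]. Speed limits (degrees/s): [159.86, 159.86, 180, 180, 180, 180].

INTERFACE

Orientations are given as a 3x3 rotation matrix whose columns are the frame's x, y, z axes.
In Python, from rig import * gives the robot as it stands.
- The arm moves only by the tool play_rows, never from a script. Its argument "commands" is a list of rows, each a list of 2 entries, a list of its own where there are three numbers: the shift along the world's x, y, z in m, then the turn, a rotation vector about the world's x, y, z in rad. A call has 1 to 10 rows; each row is the pose to reach, as a shift and turn from the pose commanded when the call began; what a row does not reach only later rows make up. A row lasts 1/8 s, in which the tool goes at most 62.5 mm and 10.7 degrees, less where a joint would pass 70% of its speed; a pose out of reach is approached as far as the arm can. A call with a gripper value outside its range is refused whole. "gripper" is the finger opening in m, from 0 to 0.087, set as the call begins (left out, the last holds). The fingers move at their own pace and stop on an object; the grip force is fixed at half the most. Time passes only in rows, so rows that repeat a pose let the fingers close. It gives the time, the measured TCP pose, the force and the opening at its end, in the units of the state.
- read_state(): the state, without advancing time (a new reading comes with each control period).
- capture(name): name is "side" or "top"; returns a dict with "frame" (420x560x3 uint8, red, green, blue), "depth" (420x560 float32, m along the optical axis (not along the pixel's ray), 0 where there is no reading), "mtx" (3x3 intrinsics, pixels), "cam_to_world" (4x4, takes a point from camera to world coordinates). Camera axes: x right, y down, z forward; pixel columns grow to the right and rows downward; lengths in m; the calibration is good to about 2 mm. A picture is of the moment at which its call begins.
- hand_in(): hands the job in, once; it reports no verdict.
The state is a dict: "time_s": time; "joint_positions": joint angles; "qvel": joint speeds; "tau": joint torques, N m; "position": TCP position; "tcp_rot": TCP orientation; "force": force on the tool from outside, world axes, zero at the start; "moment": the same for the moment, N m; "opening": opening from 0.0 (shut) to 1.0 (fully open).
Only numpy, scipy, OpenCV 4.12 (cv2) and the standard library are available. Lean on these libraries where they do the work, as an engineer would, in place of code of your own. Each camera call takes 0.05 s, during which the arm holds its last target. There are 200 camera calls.

TASK

The spice jar with the yellow cap is past its date and goes into the small waste bin on the worktop. Rock the bin's orange lock over to free the flap, push the jar all the way in through the sprung flap so that the flap springs shut behind it, and then rock the lock back so that the flap is locked again. Leave the two dark-capped spice jars and everything else where they stand.

Things in the scene. Friction and masses are not known exactly. Their poses are not given: they have to be found in the camera images.
- bin: worktop waste bin, fixed: silver box 160 (x) by 180 mm (y), dark hood with flat top sloping up from front to back: 168 mm high at the front edge (-x, towards the robot at yaw 0), 180 over the middle, 192 at the back. Origin: centre of its underside, on the worktop; x from front (rocker) to back, y left, z up. Hollow, floor 8 mm above the worktop; the jar fits in standing or lying.
- flap_middle (a point): middle of the opening in the hood, level with the hood's top face. Opening 66 mm front to back, 124 mm left to right (bin y), closed by a white flap hinged along its back edge; the front edge swings down into the bin. Front edge of the opening: 33 mm in front (bin -x) of this point, with slanted lead-in and a lip 38 mm deep. Post the jar upright, its axis 0 to 8 mm in front of this point.
- bin_flap (a joint): angle of the white flap, rad: 0 shut, 1.25 hanging down. Spring-shut: 1.5 N down near its front edge starts it, 3 to 5 N in its middle; a jar just set on it topples off. It pinches a half-posted jar against the front lip, where it hangs when let go; only when the jar's top is some 60 mm below the hood's top face does the flap clear it and snap shut. Locked, it gives only 0.03 rad.
- bin_rocker (a joint): angle of the orange rocker lock, rad: +0.24 locked (left end up, right end down), -0.24 unlocked (right end up, left end down). It is over-centre: about 3 N on the raised end takes it past 0, then it snaps over by itself. It lies across the hood in front of the flap, 68 mm long left to right and 26 mm wide, shallow V shape.
- rocker_left (a point): point on the top face of the rocker's left half (bin +y), 26 mm from the pivot, near its end; moves with the rocker, 12 mm higher when that end is up than when it is down. Press here, straight down, to unlock.
- rocker_right (a point): the like point on the rocker's right half (bin -y), marked with a black dot; press here, straight down, to lock.
- old_jar_center (a point): spice jar with the yellow cap, upright, 42 mm in diameter, 96 mm tall, cap the top 20 mm, about 110 g; the point is on its axis half-way up (48 mm above its underside); z axis up along the jar.
- dark_jar_a_center (a point): spice jar with a dark cap, upright, 41 mm in diameter, 105 mm tall; point on its axis half-way up. To be left alone.
- dark_jar_b_center (a point): the other dark-capped spice jar, same size; point on its axis half-way up. To be left alone.
Mind the look-alikes: they are no part of the job. What is shaped like the part that bears old_jar_center but purple is not meant.

How it is judged:
By the outcome, as a careful person would: the job done as asked, in the order asked, and still so for the second after the job is handed in, with the robot touching nothing.
It also fails if it takes over 67 s, if anything falls off the work surface, if the arm or the gripper's body presses on something with over 40 N, if the wrist force passes 120 N, or if a joint passes its speed limit or range.

## Working session

There is one attempt and no reset: what is moved stays moved. The work goes in short steps, Python scripts to look and compute and a tool call to move; the robot and the scene stay as the last step left them, time stands still between calls to the robot, and variables do not carry over. Pictures are saved under pics/ and viewed, about 8 in all and at most 12, crops included, and the job is handed in when it is done.

Besides the shell and the picture viewer there is one more tool, called after "Emit:" as name(argument=value, ...), one argument or row to a line, values as JSON. play_rows: Moves the arm, as the interface text tells. Its arguments: {"type":"object","properties":{"commands":{"type":"array"},"gripper":{"type":"number"}},"required":["commands"]}

```bash
mkdir -p pics; ls; cat > h.py <<'E'
from rig import *
import numpy as np, cv2
def pts(c):
    d=c["depth"];K=c["mtx"];T=c["cam_to_world"]
    v,u=np.indices(d.shape)
    P=np.stack([(u-K[0,2])/K[0,0]*d,(v-K[1,2])/K[1,1]*d,d],-1)
    W=P@T[:3,:3].T+T[:3,3]; W[d==0]=np.nan
    return W
def save(c,n,crop=None,s=1):
    f=c["frame"][:,:,::-1]
    if crop: a,b,e,g=crop; f=f[b:g,a:e]
    cv2.imwrite("pics/"+n,cv2.resize(f,None,fx=s,fy=s,interpolation=cv2.INTER_CUBIC))
E
python3 - <<'E'
from h import *
s=read_state();print(s["time_s"],s["position"],s["tcp_rot"],s["opening"],s["force"])
for n in("top","side"):
    c=capture(n);save(c,n+"0.png");np.savez("/tmp/"+n+"0.npz",**c);print(n,c["cam_to_world"].round(3).tolist(),c["mtx"].round(1).tolist())
E
```

```text
pics
0.0 [ 0.24600729 -0.57382267  0.24657599] [[ 3.93852141e-01 -5.24950569e-04  9.19173659e-01]
 [-9.19171350e-01  2.08817223e-03  3.93852344e-01]
 [-2.12614592e-03 -9.99997682e-01  3.39911580e-04]] 0.9967658269595777 [-0.37667971  1.08574419 -0.17467729]
top [[0.028, -0.984, 0.176, 0.308], [-1.0, -0.027, 0.011, 0.311], [-0.006, -0.177, -0.984, 1.049], [0.0, 0.0, 0.0, 1.0]] [[509.7, 0.0, 284.8], [0.0, 509.7, 215.8], [0.0, 0.0, 1.0]]
side [[-0.866, -0.306, 0.395, 0.131], [-0.5, 0.492, -0.713, 0.91], [0.024, -0.815, -0.579, 0.617], [0.0, 0.0, 0.0, 1.0]] [[393.2, 0.0, 282.2], [0.0, 393.2, 203.3], [0.0, 0.0, 1.0]]
```

View pics/top0.png

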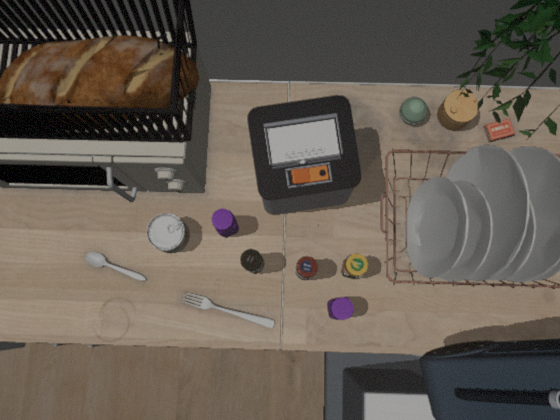

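View pics/side0.png

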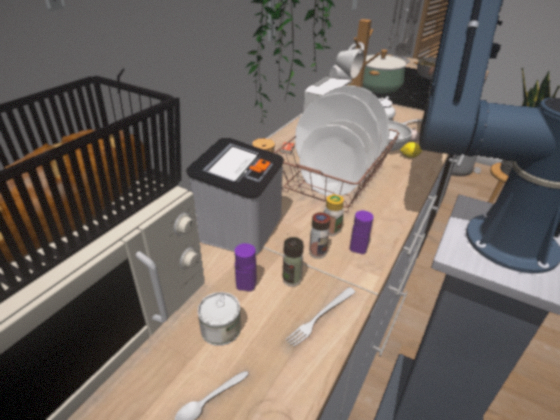

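Top view: yellow-capped jar at (356,265). It could be confused with the dark caps at (252,261) and (307,267) and the purple jars at (224,222) and (341,308). The bin is at (303,150), with the orange rocker at (309,175). The side view shows the same: yellow cap at (335,202), rocker at (260,167). I'll do a close crop and measure.

```bash
python3 - <<'E'
from h import *
L={n:dict(np.load(f"/tmp/{n}0.npz")) for n in("top","side")}
c=L["top"];f=c["frame"]
a=cv2.resize(f[90:330,200:400],None,fx=2.0,fy=2.0,interpolation=cv2.INTER_CUBIC)
b=cv2.resize(L["side"]["frame"][130:290,180:380],(400,320),interpolation=cv2.INTER_CUBIC)
b=cv2.copyMakeBorder(b,0,160,0,0,cv2.BORDER_CONSTANT)
cv2.imwrite("pics/crop1.png",np.hstack([a,b])[:,:,::-1])
for n,c in L.items():
    W=pts(c);hsv=cv2.cvtColor(c["frame"],cv2.COLOR_RGB2HSV)
    def rep(name,m,box):
        x0,y0,x1,y1=box;k=np.zeros(m.shape,bool);k[y0:y1,x0:x1]=1;m=m&k&np.isfinite(W[...,2])
        p=W[m];v,u=np.nonzero(m)
        print(n,name,len(p),"px",u.mean().round(1),v.mean().round(1),"med",np.median(p,0).round(4),"z5/95",np.percentile(p[:,2],[5,95]).round(3))
        return m,p
    H,S,V=[hsv[...,i] for i in range(3)]
    box={"top":[(335,250,375,285),(280,160,340,190)],"side":[(320,190,350,212),(245,155,275,182)]}[n]
    m,p=rep("yellow",(H>18)&(H<35)&(S>120)&(V>90),box[0])
    m,p=rep("orange",(H>4)&(H<18)&(S>170)&(V>90),box[1])
    # jar cap-level points near
    if n=="top":
        for name,(u,v) in dict(yel=(356,265),dA=(252,261),dB=(307,267),p1=(224,222),p2=(341,308)).items():
            q=W[v-20:v+20,u-20:u+20].reshape(-1,3);zt=np.nanmedian(W[v-3:v+4,u-3:u+4,2]);k=abs(q[:,2]-zt)<.006;q=q[k]
            print(name,"top z",zt.round(4),"mid",((q.max(0)+q.min(0))/2).round(4),"ext",np.ptp(q,axis=0).round(3))
        # hood: dark points at z .15-.2 in bin area
        k=(W[...,2]>.14)&(W[...,2]<.22);k[:, :235]=0;k[:,370:]=0;k[:85]=0;k[225:]=0
        q=W[k];r=cv2.minAreaRect(q[:,:2].astype(np.float32));print("hood",len(q),r)
        A=np.c_[q[:,:2],np.ones(len(q))];s=np.linalg.lstsq(A,q[:,2],rcond=None)[0];print("plane",s, "tilt dir deg",np.degrees(np.arctan2(s[1],s[0])))
        fm=k&(S<60)&(V>120);q2=W[fm];r=cv2.minAreaRect(q2[:,:2].astype(np.float32));print("flap",len(q2),r,np.median(q2,0))
        om=k&(H>4)&(H<18)&(S>170)&(V>90);q3=W[om];r=cv2.minAreaRect(q3[:,:2].astype(np.float32));print("rocker",len(q3),r)
        i=np.argsort(q3[:,1]);print("z right..left",[q3[j][:].mean(0).round(4).tolist() for j in np.array_split(i,6)])
E
```

```text
top yellow 272 px 355.9 264.6 med [0.3906 0.1882 0.0965] z5/95 [0.093 0.099]
top orange 218 px 303.4 175.6 med [0.5345 0.2929 0.1883] z5/95 [0.18  0.196]
yel top z 0.0968 mid [0.3919 0.1862 0.0961] ext [0.041 0.041 0.01 ]
dA top z 0.1056 mid [0.3941 0.3834 0.1047] ext [0.039 0.039 0.01 ]
dB top z 0.1048 mid [0.3848 0.2789 0.1045] ext [0.038 0.039 0.011]
p1 top z 0.0967 mid [0.4711 0.4417 0.0959] ext [0.041 0.04  0.01 ]
p2 top z 0.0963 mid [0.3101 0.2126 0.0959] ext [0.04  0.039 0.011]
hood 9664 ((0.5904834270477295, 0.2909662127494812), (0.1670641452074051, 0.18630008399486542), 10.230975151062012)
plane [0.13820589 0.02512907 0.09145333] tilt dir deg 10.305136759044123
flap 2382 ((0.5912064909934998, 0.3072774410247803), (0.1316288560628891, 0.15245980024337769), 9.223865509033203) [0.60033234 0.29307286 0.18068912]
rocker 218 ((0.537880539894104, 0.27987492084503174), (0.02323944866657257, 0.06327813118696213), 12.774718284606934)
z right..left [[0.5389, 0.2647, 0.1811], [0.5373, 0.285, 0.1836], [0.5345, 0.2907, 0.1867], [0.534, 0.2957, 0.1897], [0.5317, 0.3011, 0.1923], [0.5331, 0.3063, 0.1947]]
side yellow 191 px 334.4 202.6 med [0.3867 0.2011 0.095 ] z5/95 [0.081 0.098]
side orange 136 px 260.1 165.8 med [0.5368 0.2779 0.1828] z5/95 [0.179 0.196]
```

View pics/crop1.png

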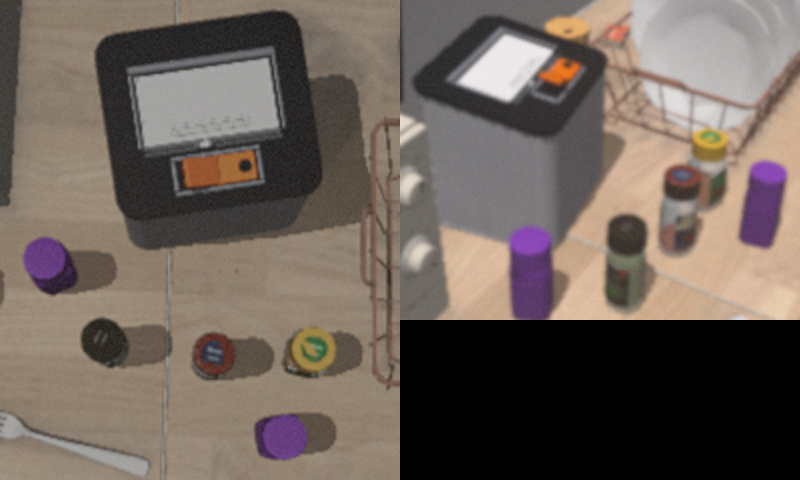

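Yellow jar confirmed: (0.392, 0.187), top at z = 0.097. The bin's yaw is about 10.2°, and the rocker's left end is up, so it is locked. One more measurement, for flap geometry and obstacle heights.

```bash
python3 - <<'E'
from h import *
L={n:dict(np.load(f"/tmp/{n}0.npz")) for n in("top","side")}
c=L["top"];W=pts(c);hsv=cv2.cvtColor(c["frame"],cv2.COLOR_RGB2HSV)
t=np.radians(10.2);R=np.array([[np.cos(t),np.sin(t)],[-np.sin(t),np.cos(t)]])
C=np.array([.5905,.291])
m=((hsv[...,1]<60)&(hsv[...,2]>110));m[:,:255]=0;m[:,350:]=0;m[:100]=0;m[172:]=0
n,lab,st,_=cv2.connectedComponentsWithStats(m.astype(np.uint8));i=1+st[1:,4].argmax();print("flap px",st[i])
q=W[lab==i];r=cv2.minAreaRect(q[np.isfinite(q[:,2]),:2].astype(np.float32));print(r);b=(q[:,:2]-C)@R.T
print("flap bin frame x",np.nanpercentile(b[:,0],[1,99]),"y",np.nanpercentile(b[:,1],[1,99]),"z",np.nanpercentile(q[:,2],[2,98]))
k=(W[...,2]>.15)&(W[...,2]<.22);k[:,:235]=0;k[:,370:]=0;k[:85]=0;k[225:]=0
b=(W[k][:,:2]-C)@R.T;print("hood x",np.percentile(b[:,0],[.5,99.5]),"y",np.percentile(b[:,1],[.5,99.5]))
for n in L:
    V=pts(L[n]).reshape(-1,3)
    V=V[(V[:,0]>.2)&(V[:,0]<.75)]
    for y0,y1 in((-.5,-.2),(-.2,0),(0,.08),(.08,.12),(.12,.15)):
        s=V[(V[:,1]>y0)&(V[:,1]<y1)&(V[:,2]<.5)];h=s[s[:,2]>.11]
        print(n,y0,y1,"maxz all",np.nanmax(s[:,2]).round(3) if len(s) else None,"x<.5",np.nanmax(s[s[:,0]<.5][:,2]).round(3),"x<.42",np.nanmax(s[s[:,0]<.42][:,2]).round(3))
E
```

```text
flap px [ 267  119   73   45 2462]
((0.5999631285667419, 0.2793443202972412), (0.07237619906663895, 0.1480148285627365), 11.716273307800293)
flap bin frame x [-0.02018949  0.04100362] y [-0.06006817  0.0591626 ] z [0.0108316 0.1864904]
hood x [-0.0822689   0.08197053] y [-0.09179517  0.09190541]
top -0.5 -0.2 maxz all 0.103 x<.5 0.007 x<.42 0.007
top -0.2 0 maxz all 0.492 x<.5 0.446 x<.42 0.446
top 0 0.08 maxz all 0.5 x<.5 0.477 x<.42 0.477
top 0.08 0.12 maxz all 0.371 x<.5 0.371 x<.42 0.371
top 0.12 0.15 maxz all 0.138 x<.5 0.138 x<.42 0.124
side -0.5 -0.2 maxz all 0.158 x<.5 0.12 x<.42 0.12
side -0.2 0 maxz all 0.5 x<.5 0.5 x<.42 0.5
side 0 0.08 maxz all 0.5 x<.5 0.5 x<.42 0.5
side 0.08 0.12 maxz all 0.373 x<.5 0.373 x<.42 0.373
side 0.12 0.15 maxz all 0.133 x<.5 0.133 x<.42 0.12
```

```bash
python3 - <<'E'
from h import *
for n in("top","side"):
    V=pts(dict(np.load(f"/tmp/{n}0.npz"))).reshape(-1,3);V=V[np.isfinite(V[:,2])]
    xs=np.arange(.24,.72,.04);ys=np.arange(-.6,.2,.05)
    print(n,"cols x",xs.round(2))
    for y in ys:
        print(round(y,2),[ (lambda s:int(1000*np.percentile(s,97)) if len(s)>4 else None)(V[(V[:,0]>=x)&(V[:,0]<x+.04)&(V[:,1]>=y)&(V[:,1]<y+.05),2]) for x in xs])
E
```

```text
top cols x [0.24 0.28 0.32 0.36 0.4  0.44 0.48 0.52 0.56 0.6  0.64 0.68]
-0.6 [None, None, None, None, None, None, None, None, None, None, None, None]
-0.55 [None, None, None, None, None, None, None, None, None, None, None, None]
-0.5 [None, None, None, None, None, None, None, None, None, None, None, None]
-0.45 [None, None, None, None, None, None, None, None, None, None, None, None]
-0.4 [None, None, None, None, None, None, None, None, None, None, None, None]
-0.35 [None, None, None, None, None, None, None, None, None, None, None, None]
-0.3 [None, None, None, None, None, None, None, None, None, None, 5, 3]
-0.25 [4, 4, 4, 4, None, None, None, None, None, None, 4, 4]
-0.2 [4, 4, 118, 158, None, None, None, None, None, 121, 4, 16]
-0.15 [4, 4, 120, 207, 212, 203, 207, 221, 220, 179, 18, 19]
-0.1 [4, 4, 119, 176, 238, 250, 252, 245, 371, 143, 4, 58]
-0.05 [421, 3, 120, 202, 192, 196, 190, 168, 370, 436, 479, 467]
0.0 [462, 4, 119, 162, 190, 196, 192, 171, 72, 526, 524, 428]
0.05 [395, 4, 119, 119, 76, 67, 69, 96, 49, 120, 505, 402]
0.1 [306, 3, 94, 120, 120, 132, 132, 120, 119, 120, 3
[... 465 characters left out ...]
5 [1, 46, 65, 19, None, None, None, None, None, None, 156, 156]
-0.3 [1, 46, 60, 63, None, None, None, None, None, None, 153, 152]
-0.25 [1, 1, 2, 118, None, None, None, None, None, None, None, None]
-0.2 [1, 1, 118, 118, 14, None, None, None, None, None, None, 14]
-0.15 [0, 1, 119, 205, 235, 248, 249, 242, 308, None, 15, 17]
-0.1 [1, 488, 118, 149, 237, 248, 250, 464, 466, 457, 1, 57]
-0.05 [501, 475, 118, 204, 215, 195, 192, 450, 453, 458, 463, 451]
0.0 [480, 1, 119, 160, 185, 194, 187, 169, 76, 469, 469, 464]
0.05 [395, 1, 120, 112, 79, 71, 76, 102, 52, 120, 467, 408]
0.1 [301, 1, 119, 119, 120, 131, 131, 118, 80, None, None, None]
0.15 [1, 96, 1, 97, 97, 2, 2, 172, 177, None, None, None]
```

Emit:
play_rows(
  commands=[
    [[0.03, 0.03, 0.05], [0, 0, -0.06]],
    [[0.05, 0.07, 0.09], [0, 0, -0.12]],
    [[0.07, 0.12, 0.113], [0, 0, -0.18]],
    [[0.09, 0.18, 0.113], [0, 0, -0.227]],
    [[0.11, 0.24, 0.113], [0, 0, -0.227]],
    [[0.13, 0.3, 0.113], [0, 0, -0.227]],
    [[0.142, 0.36, 0.113], [0, 0, -0.227]],
    [[0.154, 0.42, 0.113], [0, 0, -0.227]],
    [[0.17, 0.475, 0.113], [0, 0, -0.227]],
    [[0.18, 0.53, 0.113], [0, 0, -0.227]],
  ],
  gripper=0.0,
)

```text
time_s: 1.35
position: [0.4263, -0.0425, 0.3605]
tcp_rot: [[0.177, 0.0, 0.984], [-0.984, -0.0, 0.177], [0.0, -1.0, 0.0]]
force: [1.4, 0.2, 0.1]
opening: 0.022
```

Emit:
play_rows(
  commands=[
    [[0, 0.06, 0], [0, 0, 0]],
    [[0.0, 0.12, 0], [0, 0, 0]],
    [[0.01, 0.18, 0], [0, 0, 0]],
    [[0.04, 0.235, -0.01], [0, 0, 0]],
    [[0.075, 0.29, -0.03], [0, 0, 0]],
    [[0.107, 0.348, -0.06], [0, 0, 0]],
    [[0.107, 0.348, -0.1], [0, 0, 0]],
    [[0.107, 0.348, -0.125], [0, 0, 0]],
    [[0.107, 0.348, -0.13], [0, 0, 0]],
    [[0.107, 0.348, -0.13], [0, 0, 0]],
  ],
)

```text
time_s: 2.6
position: [0.5333, 0.3034, 0.2308]
tcp_rot: [[0.177, 0.0, 0.984], [-0.984, 0.0, 0.177], [-0.0, -1.0, 0.0]]
force: [0.4, 0.0, 0.0]
opening: 0.008
```

```bash
python3 - <<'E'
from h import *
s=read_state();print(s["position"],s["force"])
a=capture("top")["frame"][80:240,220:380];b=capture("side")["frame"][90:250,170:330]
cv2.imwrite("pics/p2.png",np.hstack([cv2.resize(x,(400,400),interpolation=cv2.INTER_CUBIC) for x in(a,b)])[:,:,::-1])
E
```

```text
[0.5333397  0.30342748 0.23084823] [0.43086417 0.03225231 0.02151601]
```

View pics/p2.png

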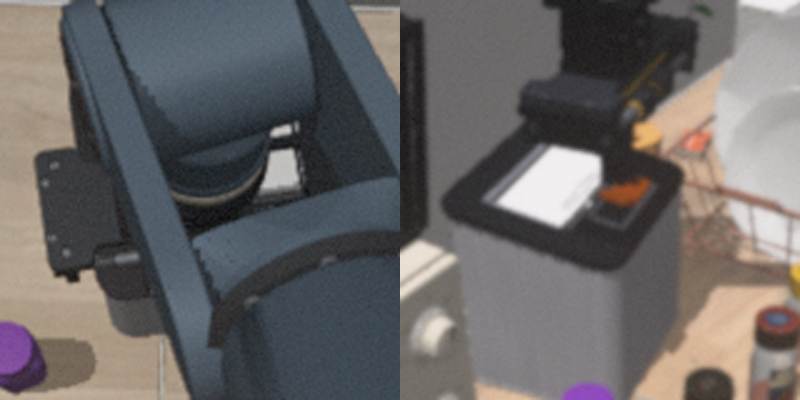

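Side view: the closed fingertips (about (620,165)) hover over the rocker's left half, clear of the flap. I'll press slowly.

Emit:
play_rows(
  commands=[
    [[0, 0.0, -0.006], [0, 0, 0]],
    [[0, 0, -0.01], [0, 0, 0]],
    [[0, 0, -0.013], [0, 0, 0]],
    [[0, 0, -0.016], [0, 0, 0]],
    [[0, 0, -0.018], [0, 0, 0]],
    [[0, 0, -0.02], [0, 0, 0]],
    [[0, 0, -0.02], [0, 0, 0]],
  ],
)

```text
time_s: 3.58
position: [0.5329, 0.3034, 0.2101]
tcp_rot: [[0.177, -0.001, 0.984], [-0.984, -0.0, 0.177], [0.0, -1.0, -0.001]]
force: [0.3, -0.5, 0.4]
opening: 0.004
```

Emit:
play_rows(
  commands=[
    [[0, 0.0, -0.002], [0, 0, 0]],
    [[0, 0, -0.002], [0, 0, 0]],
    [[0, 0, 0.03], [0, 0, 0]],
    [[-0.03, 0, 0.08], [0, 0, 0]],
    [[-0.08, -0.02, 0.09], [0, 0, 0]],
    [[-0.13, -0.06, 0.09], [0, 0, 0]],
    [[-0.141, -0.1, 0.06], [0, 0, 0]],
    [[-0.141, -0.116, 0.03], [0, 0, 0]],
    [[-0.141, -0.116, 0.02], [0, 0, 0]],
    [[-0.141, -0.116, 0.02], [0, 0, 0]],
  ],
  gripper=0.056,
)

```text
time_s: 4.82
position: [0.3926, 0.188, 0.2305]
tcp_rot: [[0.177, -0.0, 0.984], [-0.984, 0.0, 0.177], [-0.0, -1.0, -0.0]]
force: [0.3, 1.0, -0.0]
opening: 0.645
```

```bash
cat > look.py <<'E'
from h import *
import sys
def rk(c,n):
    W=pts(c);hsv=cv2.cvtColor(c["frame"],cv2.COLOR_RGB2HSV)
    m=(hsv[...,0]>4)&(hsv[...,0]<18)&(hsv[...,1]>150)&(hsv[...,2]>80)&(abs(W[...,0]-.536)<.03)&(abs(W[...,1]-.28)<.045)&(W[...,2]>.165)&(W[...,2]<.21)
    q=W[m];y=(q[:,:2]-[.5905,.291])@[-.177,.984]
    for lo,hi in((-.036,-.018),(-.01,.01),(.018,.036)):
        k=(y>lo)&(y<hi);print(n,"rocker y",lo,hi,k.sum(),np.median(q[k,2]).round(4) if k.any() else None)
if __name__=="__main__":
    s=read_state();print(s["time_s"],s["position"],s["force"],s["opening"])
    t=capture("top");d=capture("side");rk(t,"top");rk(d,"side")
    x0,y0,x1,y1=map(int,sys.argv[2:6]);X0,Y0,X1,Y1=map(int,sys.argv[6:10])
    cv2.imwrite("pics/"+sys.argv[1],np.hstack([cv2.resize(x,(400,400),interpolation=cv2.INTER_CUBIC) for x in(t["frame"][y0:y1,x0:x1],d["frame"][Y0:Y1,X0:X1])])[:,:,::-1])
E
python3 look.py p3.png 220 130 400 310 190 120 370 300
```

```text
4.825 [0.39258259 0.18799077 0.23045824] [ 0.3226582   0.97090854 -0.00243125] 0.6445285499825318
top rocker y -0.036 -0.018 84 0.1943
top rocker y -0.01 0.01 165 0.1831
top rocker y 0.018 0.036 121 0.1818
side rocker y -0.036 -0.018 39 0.1942
side rocker y -0.01 0.01 88 0.1831
side rocker y 0.018 0.036 60 0.1811
```

View pics/p3.png

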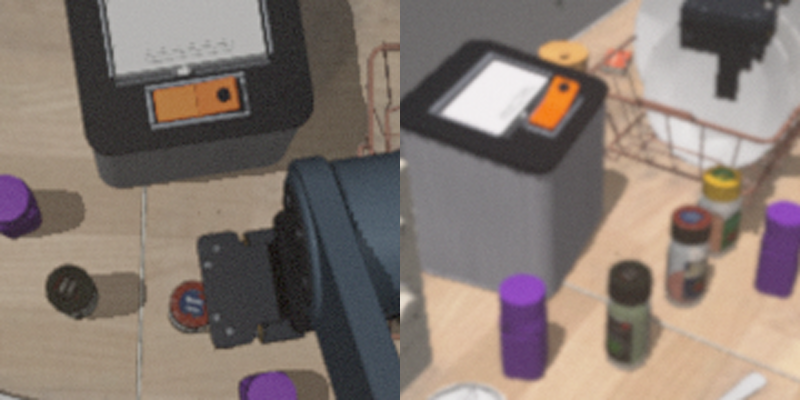

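The rocker has snapped over: right end z = 0.194, left end 0.182, so it is unlocked. The gripper stands over the yellow jar. Descending to grip the cap.

Emit:
play_rows(
  commands=[
    [[-0.001, -0.001, -0.04], [0, 0, 0]],
    [[-0.001, -0.001, -0.08], [0, 0, 0]],
    [[-0.001, -0.001, -0.11], [0, 0, 0]],
    [[-0.001, -0.001, -0.132], [0, 0, 0]],
    [[-0.001, -0.001, -0.132], [0, 0, 0]],
  ],
)

```text
time_s: 5.55
position: [0.3913, 0.1871, 0.0979]
tcp_rot: [[0.178, -0.002, 0.984], [-0.984, -0.0, 0.178], [-0.0, -1.0, -0.002]]
force: [0.6, -0.3, 0.5]
opening: 0.64
```

Emit:
play_rows(
  commands=[
    [[0, 0, 0], [0, 0, 0]],
    [[0, 0, 0], [0, 0, 0]],
    [[0, 0, 0], [0, 0, 0]],
    [[0, 0, 0], [0, 0, 0]],
    [[0, 0, 0], [0, 0, 0]],
    [[0, 0, 0], [0, 0, 0]],
  ],
  gripper=0.036,
)

```text
time_s: 6.3
position: [0.392, 0.1869, 0.0995]
tcp_rot: [[0.177, 0.003, 0.984], [-0.984, 0.001, 0.177], [-0.0, -1.0, 0.003]]
force: [-0.8, 1.8, 7.2]
opening: 0.469
```

Emit:
play_rows(
  commands=[
    [[0, 0, 0.03], [0, 0, 0]],
    [[0, 0, 0.08], [0, 0, 0]],
    [[0, 0, 0.14], [0, 0, 0]],
    [[0, 0, 0.2], [0, 0, 0]],
    [[0.03, 0.015, 0.235], [0, 0, 0]],
    [[0.08, 0.04, 0.24], [0, 0, 0]],
    [[0.13, 0.065, 0.24], [0, 0, 0]],
    [[0.18, 0.095, 0.24], [0, 0, 0]],
    [[0.205, 0.105, 0.24], [0, 0, 0]],
    [[0.205, 0.105, 0.24], [0, 0, 0]],
  ],
)

```text
time_s: 7.55
position: [0.5969, 0.2917, 0.337]
tcp_rot: [[0.177, -0.002, 0.984], [-0.984, -0.001, 0.177], [0.0, -1.0, -0.002]]
force: [-0.1, 0.1, -2.0]
opening: 0.458
```

```bash
python3 look.py p4.png 220 80 400 260 150 60 330 240
```

```text
7.55 [0.59693085 0.29169249 0.33698135] [-0.14306222  0.10816346 -1.96967469] 0.45816139329400407
top rocker y -0.036 -0.018 42 0.1933
top rocker y -0.01 0.01 144 0.1823
top rocker y 0.018 0.036 126 0.1812
side rocker y -0.036 -0.018 39 0.1941
side rocker y -0.01 0.01 89 0.1834
side rocker y 0.018 0.036 66 0.1813
```

View pics/p4.png

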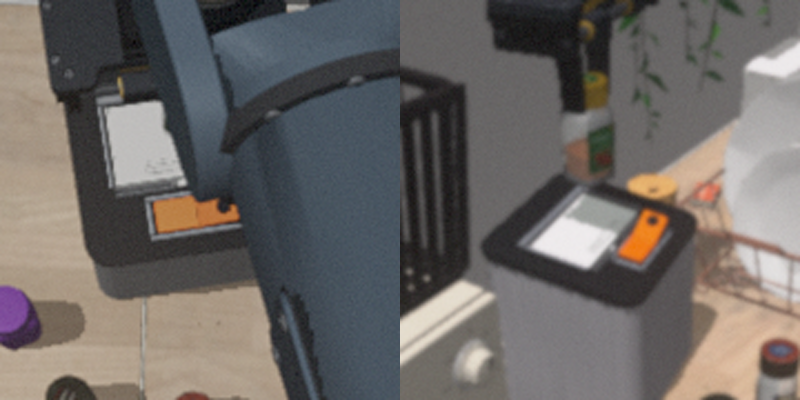

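Side view: the jar hangs upright in the fingers over the flap's right-hand/middle area, with its bottom at about z = 0.238 and pixel (590,180). Lowering it through the flap.

Emit:
play_rows(
  commands=[
    [[0, 0.0005, -0.03], [0, 0, 0]],
    [[0, 0.0005, -0.05], [0, 0, 0]],
    [[0, 0.0005, -0.06], [0, 0, 0]],
    [[0, 0.0005, -0.07], [0, 0, 0]],
    [[0, 0.0005, -0.08], [0, 0, 0]],
    [[0, 0.0005, -0.09], [0, 0, 0]],
    [[0, 0.0005, -0.1], [0, 0, 0]],
    [[0, 0.0005, -0.1], [0, 0, 0]],
  ],
)

```text
time_s: 8.65
position: [0.5963, 0.2921, 0.2369]
tcp_rot: [[0.177, -0.001, 0.984], [-0.984, -0.0, 0.177], [-0.0, -1.0, -0.001]]
force: [1.1, 0.1, -3.7]
opening: 0.471
```

Emit:
play_rows(
  commands=[
    [[0, 0, -0.015], [0, 0, 0]],
    [[0, 0, -0.03], [0, 0, 0]],
    [[0, 0, -0.045], [0, 0, 0]],
    [[0, 0, -0.06], [0, 0, 0]],
    [[0, 0, -0.072], [0, 0, 0]],
    [[0, 0, -0.082], [0, 0, 0]],
    [[0, 0, -0.086], [0, 0, 0]],
    [[0, 0, -0.086], [0, 0, 0]],
  ],
)

```text
time_s: 9.65
position: [0.5947, 0.2917, 0.1512]
tcp_rot: [[0.177, -0.004, 0.984], [-0.984, -0.001, 0.177], [0.0, -1.0, -0.004]]
force: [-1.2, 0.6, -4.8]
opening: 0.471
```

```bash
python3 look.py p5.png 220 80 400 260 180 90 300 210
```

```text
9.65 [0.59468567 0.29174358 0.15115454] [-1.16296914  0.64261377 -4.82235396] 0.4705289524702881
top rocker y -0.036 -0.018 0 None
top rocker y -0.01 0.01 0 None
top rocker y 0.018 0.036 57 0.1814
side rocker y -0.036 -0.018 44 0.194
side rocker y -0.01 0.01 92 0.1833
side rocker y 0.018 0.036 62 0.1812
```

View pics/p5.png

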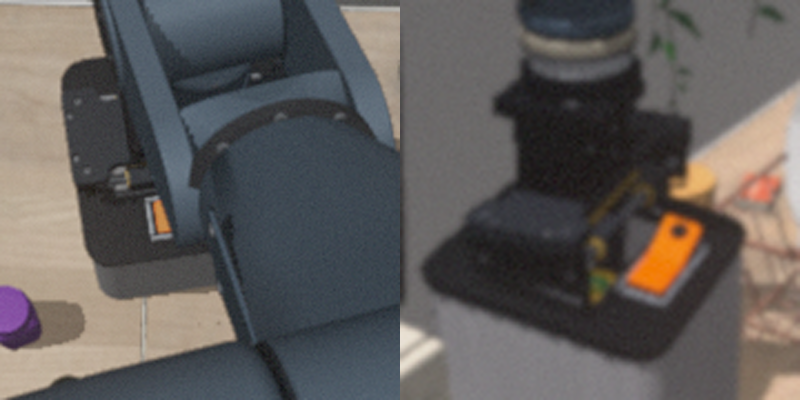

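The jar is in the opening, held upright, with the body just above the hood. Releasing and lifting clear.

Emit:
play_rows(
  commands=[
    [[0, 0, 0], [0, 0, 0]],
    [[0, 0, 0], [0, 0, 0]],
    [[0, 0, 0], [0, 0, 0]],
    [[0, 0, 0.02], [0, 0, 0]],
    [[0, 0, 0.05], [0, 0, 0]],
    [[0, 0, 0.1], [0, 0, 0]],
    [[-0.05, -0.05, 0.15], [0, 0, 0]],
    [[-0.1, -0.1, 0.15], [0, 0, 0]],
    [[-0.12, -0.12, 0.15], [0, 0, 0]],
  ],
  gripper=0.057,
)

```text
time_s: 10.88
position: [0.4755, 0.171, 0.3042]
tcp_rot: [[0.177, 0.004, 0.984], [-0.984, 0.0, 0.177], [0.001, -1.0, 0.004]]
force: [0.4, -0.7, 0.3]
opening: 0.657
```

```bash
python3 look.py p6.png 240 80 360 200 180 90 300 210; python3 - <<'E'
from h import *
c=capture("top");W=pts(c);hsv=cv2.cvtColor(c["frame"],cv2.COLOR_RGB2HSV)
d=(W[...,:2]-[.5905,.291]);bx=d@[.984,.177];by=d@[-.177,.984]
m=(abs(bx-.005)<.045)&(abs(by)<.065)&(hsv[...,0]>16)&(hsv[...,0]<38)&(hsv[...,1]>90)
print(m.sum(),"yellow bx,by,z",[np.percentile(a[m],[3,50,97]).round(4) for a in(bx,by,W[...,2])] if m.any() else "")
E
```

```text
10.875 [0.4754988  0.17099151 0.3041829 ] [ 0.36002207 -0.74887606  0.31842889] 0.6572692211326484
top rocker y -0.036 -0.018 49 0.1935
top rocker y -0.01 0.01 168 0.1831
top rocker y 0.018 0.036 127 0.1814
side rocker y -0.036 -0.018 37 0.1944
side rocker y -0.01 0.01 93 0.1834
side rocker y 0.018 0.036 62 0.1812
312 yellow bx,by,z [array([-0.0161, -0.0013,  0.0209]), array([-0.02  ,  0.0016,  0.0173]), array([0.1336, 0.1445, 0.1499])]
```

View pics/p6.png

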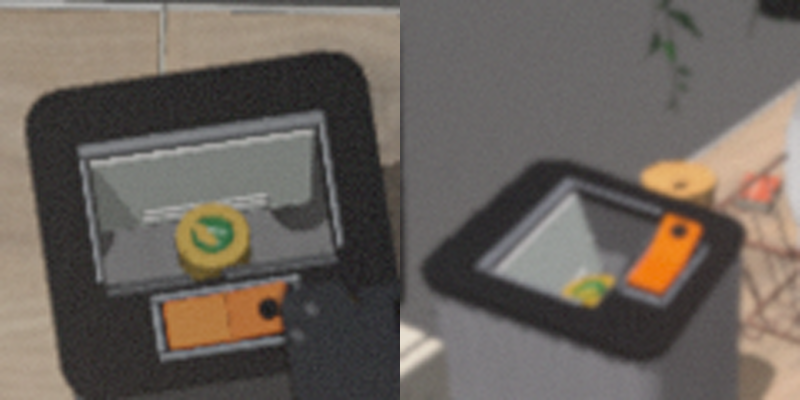

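The jar hangs pinched: cap at left-crop (213,240), centre at bin (0.002, -0.001), top at z = 0.145. The flap is hanging behind it. Next I push it down with closed fingers, keeping the body clear of the raised rocker end.

Emit:
play_rows(
  commands=[
    [[0.05, 0.05, 0.0], [0, 0, 0]],
    [[0.1, 0.1, 0], [0, 0, 0]],
    [[0.118, 0.1195, 0], [0, 0, 0]],
    [[0.118, 0.1195, -0.04], [0, 0, 0]],
    [[0.118, 0.1195, -0.09], [0, 0, 0]],
    [[0.118, 0.1195, -0.12], [0, 0, 0]],
    [[0.118, 0.1195, -0.126], [0, 0, 0]],
    [[0.118, 0.1195, -0.126], [0, 0, 0]],
  ],
  gripper=0.0,
)

```text
time_s: 12.02
position: [0.5954, 0.2923, 0.177]
tcp_rot: [[0.177, 0.002, 0.984], [-0.984, 0.001, 0.177], [-0.0, -1.0, 0.002]]
force: [-0.5, 0.3, 0.1]
opening: 0.008
```

Emit:
play_rows(
  commands=[
    [[-0.0018, -0.0018, -0.005], [0, 0, 0]],
    [[-0.0018, -0.0018, -0.01], [0, 0, 0]],
    [[-0.0018, -0.0018, -0.015], [0, 0, 0]],
    [[-0.0018, -0.0018, -0.02], [0, 0, 0]],
    [[-0.0018, -0.0018, -0.025], [0, 0, 0]],
    [[-0.0018, -0.0018, -0.029], [0, 0, 0]],
    [[-0.0018, -0.0018, -0.032], [0, 0, 0]],
    [[-0.0018, -0.0018, -0.032], [0, 0, 0]],
  ],
)

```text
time_s: 13.02
position: [0.5918, 0.2896, 0.1439]
tcp_rot: [[0.177, -0.002, 0.984], [-0.984, -0.0, 0.177], [0.0, -1.0, -0.002]]
force: [-2.6, -0.5, -0.0]
opening: 0.005
```

Emit:
play_rows(
  commands=[
    [[0, 0, 0.03], [0, 0, 0]],
    [[0, 0, 0.08], [0, 0, 0]],
    [[0, 0, 0.13], [0, 0, 0]],
    [[-0.05, -0.05, 0.15], [0, 0, 0]],
    [[-0.1, -0.1, 0.15], [0, 0, 0]],
    [[-0.12, -0.12, 0.15], [0, 0, 0]],
  ],
)

```text
time_s: 13.78
position: [0.4712, 0.1685, 0.2953]
tcp_rot: [[0.177, 0.002, 0.984], [-0.984, -0.0, 0.177], [0.001, -1.0, 0.002]]
force: [1.1, -1.0, -0.1]
opening: 0.005
```

```bash
python3 look.py p7.png 220 80 400 260 180 100 360 280;  python3 - <<'E'
from h import *
c=capture("top");W=pts(c);d=(W[...,:2]-[.5905,.291]);bx=d@[.984,.177];by=d@[-.177,.984]
for a,b in((-.018,-.008),(0,.02),(.03,.04)):
    m=(bx>a)&(bx<b)&(abs(by)<.05);print(a,b,np.percentile(W[m][:,2],[5,50,95]).round(4))
E
```

```text
13.775 [0.47123139 0.16848034 0.29530288] [ 1.1293274  -1.02786794 -0.06896873] 0.004734467468126748
top rocker y -0.036 -0.018 69 0.1943
top rocker y -0.01 0.01 164 0.1829
top rocker y 0.018 0.036 121 0.1813
side rocker y -0.036 -0.018 38 0.1936
side rocker y -0.01 0.01 88 0.1837
side rocker y 0.018 0.036 67 0.1811
-0.018 -0.008 [0.175  0.1775 0.1807]
0 0.02 [0.1762 0.1806 0.1836]
0.03 0.04 [0.182  0.1845 0.1873]
```

View pics/p7.png

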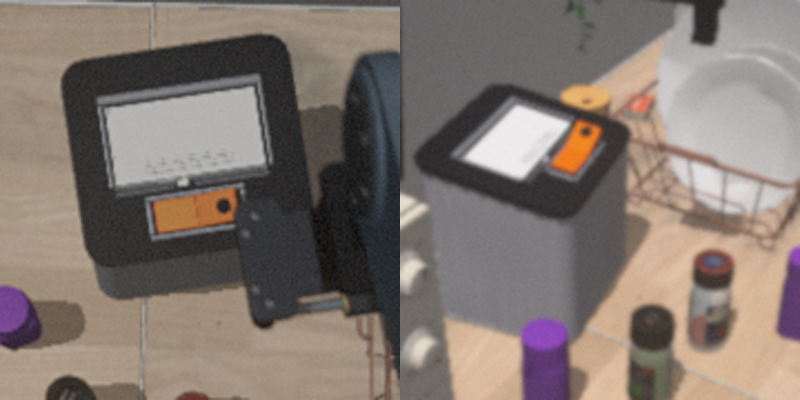

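The flap is shut, flush in the hood plane, and the jar is gone inside. The rocker is still unlocked. Now pressing the right (dotted) end.

Emit:
play_rows(
  commands=[
    [[0.04, 0.045, 0.0], [0, 0, 0]],
    [[0.071, 0.087, 0], [0, 0, 0]],
    [[0.071, 0.087, -0.03], [0, 0, 0]],
    [[0.071, 0.087, -0.06], [0, 0, 0]],
    [[0.071, 0.087, -0.07], [0, 0, 0]],
    [[0.071, 0.087, -0.075], [0, 0, 0]],
    [[0.071, 0.087, -0.079], [0, 0, 0]],
    [[0.071, 0.087, -0.083], [0, 0, 0]],
    [[0.071, 0.087, -0.086], [0, 0, 0]],
    [[0.071, 0.087, -0.086], [0, 0, 0]],
  ],
)

```text
time_s: 15.18
position: [0.5434, 0.2569, 0.2086]
tcp_rot: [[0.177, 0.0, 0.984], [-0.984, 0.0, 0.177], [-0.0, -1.0, 0.0]]
force: [0.2, 0.0, 0.5]
opening: 0.004
```

Emit:
play_rows(
  commands=[
    [[0, 0, -0.0015], [0, 0, 0]],
    [[0, 0, -0.0015], [0, 0, 0]],
    [[0, 0, 0.03], [0, 0, 0]],
    [[0, 0, 0.08], [0, 0, 0]],
    [[-0.05, -0.05, 0.1], [0, 0, 0]],
    [[-0.09, -0.1, 0.1], [0, 0, 0]],
    [[-0.12, -0.13, 0.1], [0, 0, 0]],
    [[-0.12, -0.13, 0.1], [0, 0, 0]],
  ],
)

```text
time_s: 16.18
position: [0.4199, 0.1252, 0.3085]
tcp_rot: [[0.174, -0.003, 0.985], [-0.985, -0.0, 0.174], [-0.0, -1.0, -0.003]]
force: [0.4, -0.3, 0.4]
opening: 0.002
```

```bash
python3 look.py p8.png 200 80 420 300 180 110 400 330
```

```text
16.175 [0.41991561 0.12518093 0.30846096] [ 0.37359487 -0.30706395  0.37638709] 0.001574696595806854
top rocker y -0.036 -0.018 92 0.1817
top rocker y -0.01 0.01 155 0.1829
top rocker y 0.018 0.036 101 0.194
side rocker y -0.036 -0.018 32 0.1813
side rocker y -0.01 0.01 42 0.1815
side rocker y 0.018 0.036 46 0.1934
```

View pics/p8.png

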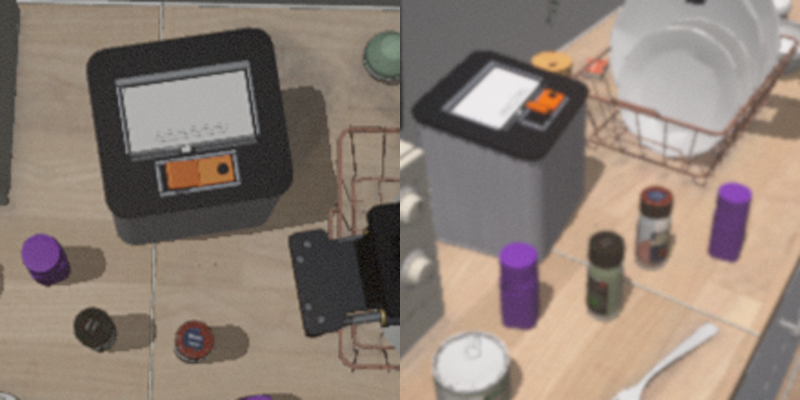

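The lock is back over (left z = 0.194, right 0.182), the flap is shut, and the other jars stand where they were. The arm is clear, so I'm handing in.

```bash
python3 -c "
from rig import *
print(hand_in())"
```

```text
the job is handed in; nothing more can be done
None
```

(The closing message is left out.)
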